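# Sweep the draughts counters into the tidy

## Task

With the fingertips, sweep the three round wooden draughts counters over the table top into the low three-sided wooden tidy through its open side, until each lies flat and entirely inside it. Slide them only, never pick them up, and leave the two little bottles and everything else standing where it is.

Things in the scene. Friction and masses are not known exactly. Their poses are not given: they have to be found in the camera images.
- tidy: low wooden surround fixed to the table: three walls (30 mm high, 12 mm thick), no floor, so counters slide in on the bare table. Inside 250 mm wide (its y), 80 mm deep (its x). Origin on the table top, mid-inside; +x points from the open side to the back wall: mouth at x = -40 mm, back wall's inner face x = +40 mm, side walls' inner faces y = -125 and +125 mm
- counter1: plain dark wooden draughts counter, a flat disc 38 mm across and 14 mm thick, about 13 g, lying flat and loose on the table top in front of the tidy's open side, sliding freely; the three are alike. Origin at the centre of its underside, z up when flat
- counter2: plain dark wooden draughts counter, a flat disc 38 mm across and 14 mm thick, about 13 g, lying flat and loose on the table top in front of the tidy's open side, sliding freely; the three are alike. Origin at the centre of its underside, z up when flat
- counter3: plain dark wooden draughts counter, a flat disc 38 mm across and 14 mm thick, about 13 g, lying flat and loose on the table top in front of the tidy's open side, sliding freely; the three are alike. Origin at the centre of its underside, z up when flat
- bottle1: small amber glass bottle with a white cap, 28 mm across, 52 mm tall, standing loose among the counters, about 60 g; it must stay where it is. Origin at the centre of its underside
- bottle2: small white ceramic bottle with a brass cap, 28 mm across, 52 mm tall, standing loose among the counters, about 60 g; it must stay where it is. Origin at the centre of its underside
- candle: round terracotta candle pot, 68 mm across, 54 mm tall, loose, away from the counters in front of the keepsake box. Origin at the centre of its underside
- dish: small round white ceramic dish, 76 mm across, 22 mm tall, loose, near the candle. Origin at the centre of its underside
- mug: white mug with a handle, 80 mm across, 90 mm tall, loose, at the left of the table. Origin at the centre of its underside
- keepsake: closed wooden keepsake box fixed to the table, 90 mm deep (x), 120 mm wide (y), 51 mm tall, beside the tidy. Origin at the centre of its underside
Mind the look-alikes: they are no part of the job. Leave any orange or yellow look-alike of the counter1 alone.

How it is judged:
By the outcome, as a careful person would: the job done as asked, in the order asked, and still so for the second after the job is handed in, with the robot touching nothing.
It also fails if it takes over 48 s, if anything falls off the work surface, if the arm or the gripper's body presses on something with over 40 N, if the wrist force passes 120 N, or if a joint passes its speed limit or range.

## Robot

A 7-joint arm with a two-finger parallel gripper is mounted at the origin on the work surface. World frame = base frame: x ahead of the robot, y to its left, z up, the work surface at z = 0. Lengths are in m, angles in rad, forces in N, time in s.
With the tool pointing down it reaches from about 0.4 to 0.875 m from the base axis. Payload 19.3 kg.
Tool frame: the origin (TCP) lies midway between the tips of the shut fingers; the grasp point (between the pads) lies 19 mm behind it; z points along the fingers, y is the line along which they close (so a half turn about z gives the same grasp; the last joint's range is limited). The gripper opens to 85 mm and grips with 20 to 120 N. Pads are 22 mm wide; open, the fingers measure 114 mm over their backs; the gripper's body (76 mm by 85 mm) begins 54 mm behind the grasp point. The pads swing forward as they close: fully open they stand 13 mm farther back than shut.
Start: joints at [-1.283, 0.521, -0.036, 1.599, 0.021, 1.021, -0.113], TCP at [0.219, 0.585, 0.231] pointing down, gripper open.
Joint ranges: [-2.91, 2.91], [-0.3, 2.13], [-1.5, 1.42], [0.17, 2.43], [-1.26, 4.41], [0.16, 1.93], [-2.52, 2.52]. Speed limits (rad/s): [1.89, 1.89, 2.39, 2.39, 3.01, 3.01, 3.01].

## Interface

Orientations are given as [roll, pitch, yaw] about the fixed x, y, z axes, in that order (R = Rz(yaw) Ry(pitch) Rx(roll)).
In Python, from workcell import bot gives the robot as it stands.
- The arm moves only by the tool move_arm, never from a script. Its argument "moves" is a list that holds one entry, the list of rows, each a list of 7 numbers: the opening, from 0 (shut) to 1 (fully open), then the shift along the tool's x, y, z in units of 1000 mm (1.0 is 1000 mm), then the turn, a rotation vector about the tool's x, y, z in units of 2 pi rad (1.0 is 2 pi rad). A call has 1 to 5 rows; each row is the pose to reach, as a shift and turn from the pose commanded when the call began, along the tool's axes at that moment, turning the shorter way round; what a row does not reach only later rows make up. A row lasts 1/10 s, in which the tool goes at most 50 mm and 8.59 degrees, less where a joint would pass 70% of its speed; a pose out of reach is approached as far as the arm can. A call with a number of a shift or a turn outside -1 to 1 is refused whole. A call with a gripper value outside its range is refused whole. The fingers move at their own pace and stop on an object; "force" is the grip in N (left out, the last holds). Time passes only in rows, so rows that repeat a pose let the fingers close. It gives the time, the measured TCP pose, the force, the opening and the grip force at its end, in the units of the state.
- bot.observe(): the state, without advancing time (a new reading comes with each control period).
- bot.grab_frame(name): name is "scene" or "top" or "wrist"; returns the picture (400x640x3 uint8, red, green, blue); there is no depth.
- bot.camera_params(name): a dict with "vertical_fov" (degrees; the focal length in pixels is half the picture's height over the tangent of half this angle, whatever the lens; pixels are square), "cx", "cy" (the principal point, pixels), "D" ([k1, k2, p1, p2, k3] as OpenCV has them; the pictures are not rectified), "R" (3x3) and "t" (3): a world point X has camera coordinates R X + t. Camera axes: x right, y down, z forward; pixel columns grow to the right and rows downward; lengths in m; the calibration is good to about 2 mm. A picture is of the moment at which its call begins: read the wrist's pose just before it. camera_params takes no time and is no camera call; for the wrist camera it gives the pose at the moment of the call.
- bot.job_done(): hands the job in; it is judged then, once.
The state is a dict: "clock": time; "qpos": joint angles; "qd": joint speeds; "joint_efforts": joint torques, N m; "position": TCP position; "tool_rot": TCP orientation; "force": force on the tool from outside, world axes, zero at the start; "moment": the same for the moment, N m; "grip_width": finger opening in m; "finger_force": force on a finger pad.
Only numpy, scipy, OpenCV 4.12 (cv2) and the standard library are available. Lean on these libraries where they do the work, as an engineer would, in place of code of your own. Each camera call takes 0.05 s, during which the arm holds its last target. There are 200 camera calls.

## Working session

There is one attempt and no reset: what is moved stays moved. The work goes in short steps, Python scripts to look and compute and a tool call to move; the robot and the scene stay as the last step left them, time stands still between calls to the robot, and variables do not carry over. Pictures are saved under pics/ and viewed, at most 10 in all, crops included, and the job is handed in when it is done.

Besides the shell and the picture viewer there is one more tool, called after "Call:" by a JSON object that holds its "fn" and its "kwargs". move_arm: Moves the arm, as the interface text tells. Shifts and turns lie within -1 to 1; 1 stands for 1000 mm of shift or 2 pi rad of turn. Its arguments: {"type":"object","properties":{"moves":{"type":"array"},"force":{"type":"number"}},"required":["moves"]}

```bash
mkdir -p pics; ls; cat > h.py <<'E'
import numpy as np, cv2
from workcell import bot
def ray(P,uv):
    f=200/np.tan(np.radians(P["vertical_fov"])/2)
    K=np.array([[f,0,P["cx"]],[0,f,P["cy"]],[0,0,1]])
    n=cv2.undistortPoints(np.array(uv,float).reshape(-1,1,2),K,np.array(P["D"],float))[:,0]
    R=np.array(P["R"]);t=np.array(P["t"])
    return -R.T@t, np.c_[n,np.ones(len(n))]@R
def plane(P,uv,z):
    c,d=ray(P,uv); return c+d*((z-c[2])/d[:,2])[:,None]
def proj(P,X):
    f=200/np.tan(np.radians(P["vertical_fov"])/2)
    K=np.array([[f,0,P["cx"]],[0,f,P["cy"]],[0,0,1]])
    R=np.array(P["R"]);return cv2.projectPoints(np.array(X,float).reshape(-1,1,3),cv2.Rodrigues(R)[0],np.array(P["t"],float),K,np.array(P["D"],float))[0][:,0]
E
python3 - <<'E'
from h import *
s=bot.observe();print({k:np.round(v,3).tolist() for k,v in s.items()})
for n in("top","scene"):
    im=bot.grab_frame(n);cv2.imwrite(f"pics/{n}0.png",im[...,::-1]);P=bot.camera_params(n);print(n,np.round(-np.array(P["R"]).T@P["t"],3),P["vertical_fov"],P["D"])
E
```

```text
pics
{'clock': 0.0, 'qpos': [-1.283, 0.522, -0.036, 1.6, 0.021, 1.021, -0.113], 'qd': [-0.0, -0.0, 0.001, 0.0, -0.0, 0.001, -0.001], 'joint_efforts': [-0.001, -92.713, 1.98, -36.992, 0.018, 0.008, -0.0], 'position': [0.219, 0.585, 0.231], 'tool_rot': [-3.14, 0.0, 2.784], 'force': [0.189, -0.266, -0.419], 'moment': [-0.036, 0.01, -0.037], 'finger_force': 0.0, 'grip_width': 0.085}
top [0.208 0.107 1.499] 45.11952260519553 [-0.01399606  0.          0.          0.          0.        ]
scene [ 0.936 -0.637  0.657] 52.201735047167254 [0.01328796 0.         0.         0.         0.        ]
```

View pics/top0.png

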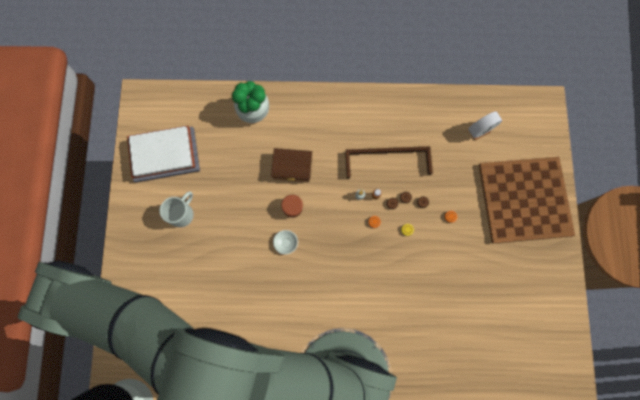

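View pics/scene0.png

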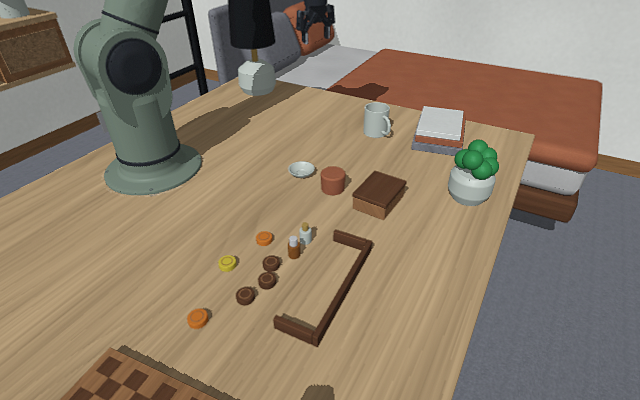

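The top view shows three dark counters near (392,203), (405,197) and (422,202). The bottles are at (361,196) and (377,194), the tidy's mouth faces the robot (rows 148–178, columns 346–432), and the orange/yellow look-alikes are at (373,222), (407,230) and (450,216). The scene view agrees, with counters at (271,263), (266,281) and (245,296).

```bash
python3 - <<'E'
from h import *
def blobs(im,roi,m,amin):
    x0,y0,x1,y1=roi;k=np.zeros(m.shape,np.uint8);k[y0:y1,x0:x1]=m[y0:y1,x0:x1]
    n,l,s,c=cv2.connectedComponentsWithStats(k)
    return [(c[i],s[i]) for i in range(1,n) if s[i,4]>=amin]
D={}
for n,roi,a in(("top",(335,140,460,240),8),("scene",(180,215,390,350),20)):
    im=cv2.imread(f"pics/{n}0.png");P=bot.camera_params(n)
    h=cv2.cvtColor(im,cv2.COLOR_BGR2HSV)
    dark=(h[...,2]<115).astype(np.uint8)
    sat=((h[...,1]>170)&(h[...,2]>150)).astype(np.uint8)
    for nm,m in(("dark",dark),("sat",sat)):
        for c,s in blobs(im,roi,m,a): print(n,nm,np.round(c,1),s.tolist(),np.round(plane(P,[c],0.007)[0],3))
    cv2.imwrite(f"pics/{n}c.png",cv2.resize(im[roi[1]:roi[3],roi[0]:roi[2]],None,fx=6 if n=="top" else 3.8,fy=6 if n=="top" else 3.8,interpolation=cv2.INTER_CUBIC))
E
```

```text
top dark [453.5 140. ] [448, 140, 12, 1, 12] [ 0.747 -0.361  0.007]
top dark [386.4 158.3] [338, 147, 94, 32, 995] [ 0.68  -0.14   0.007]
top dark [352.  196.1] [344, 193, 16, 7, 75] [ 0.553 -0.028  0.007]
top dark [370.7 196.1] [364, 193, 14, 7, 58] [ 0.554 -0.087  0.007]
top dark [397.1 200.4] [383, 192, 28, 17, 251] [ 0.541 -0.171  0.007]
top dark [420.9 202.2] [414, 197, 15, 11, 123] [ 0.537 -0.247  0.007]
top dark [443.3 217.2] [441, 213, 6, 9, 29] [ 0.489 -0.316  0.007]
top dark [366.7 222.6] [365, 219, 4, 8, 17] [ 0.468 -0.074  0.007]
top dark [399.9 230.6] [398, 227, 5, 8, 16] [ 0.444 -0.178  0.007]
top sat [450.8 216.1] [446, 211, 11, 11, 95] [ 0.493 -0.34   0.007]
top sat [374.1 221.3] [369, 216, 11, 12, 98] [ 0.473 -0.097  0.007]
top sat [406.9 229.4] [402, 225, 11, 10, 89] [ 0.448 -0.2    0.007]
scene dark [312.8 232.7] [310, 227, 7, 15, 61] [ 0.56  -0.026  0.007]
scene dark [327.1 295.5] [273, 230, 101, 117, 2191] [ 0.679 -0.172  0.007]
scene dark [298.2 249.4] [289, 238, 17, 21, 146] [ 0.56  -0.09   0.007]
scene dark [236. 261.] [234, 256, 5, 12, 35] [ 0.46  -0.187  0.007]
scene dark [269.6 272. ] [258, 256, 24, 33, 490] [ 0.543 -0.177  0.007]
scene dark [246.2 295.3] [236, 287, 22, 19, 289] [ 0.538 -0.251  0.007]
scene dark [207.8 315. ] [203, 308, 9, 17, 58] [ 0.503 -0.324  0.007]
scene sat [263.4 238.1] [256, 232, 16, 14, 149] [ 0.469 -0.098  0.007]
scene sat [226.4 264.3] [219, 256, 17, 15, 89] [ 0.448 -0.205  0.007]
scene sat [226.5 260.7] [223, 258, 8, 6, 32] [ 0.441 -0.196  0.007]
scene sat [196.6 318.1] [187, 309, 20, 20, 253] [ 0.49  -0.34   0.007]
```

View pics/topc.png

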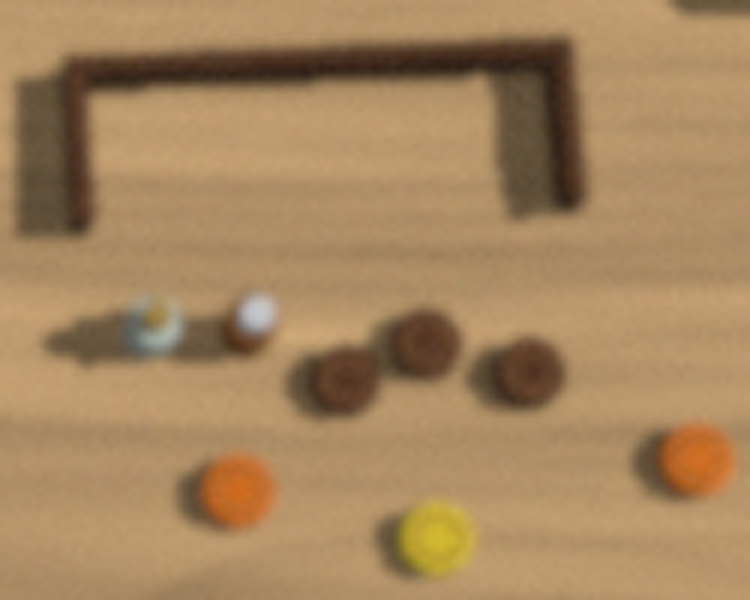

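The crop shows the counter tops at full-frame pixels of about (392.5,203.3), (405.8,197.2) and (423.3,202). The wall's inner corners are at crop (88,88) and (553,68), and its mouth ends at (90,232) and (560,210).

```bash
python3 - <<'E'
from h import *
P=bot.camera_params("top");S=bot.camera_params("scene")
f=lambda a:[(335+x/6-.4,140+y/6-.4) for x,y in a]
ct=f([(345,380),(425,343),(530,372)])
cs=[(271,262),(266.5,280),(245.5,295)]
c1,d1=ray(P,ct);c2,d2=ray(S,cs)
for a,b in zip(d1,d2):
    s=np.linalg.lstsq(np.c_[a,-b],c2-c1,rcond=None)[0];print("tri",np.round((c1+a*s[0]+c2+b*s[1])/2,3))
print("counters",np.round(plane(P,ct,.014),3).tolist(),np.round(plane(S,cs,.014),3).tolist())
print("bottle caps",np.round(plane(P,f([(155,315),(258,312)]),.052),3).tolist(),np.round(plane(S,[(305.5,227),(293.5,240)],.052),3).tolist())
t=plane(P,f([(88,88),(553,68),(90,232),(560,210)]),.03);print("tidy",np.round(t,3).tolist())
v=t[1]-t[0];print("yaw deg",np.degrees(np.arctan2(v[0],-v[1])), np.linalg.norm(v))
print("looks",np.round(plane(P,f([(238,491),(436,538),(697,459)]),.014),3).tolist())
E
```

```text
tri [ 0.531 -0.155  0.011]
tri [ 0.552 -0.199  0.008]
tri [ 0.538 -0.253  0.01 ]
counters [[0.531, -0.154, 0.014], [0.552, -0.197, 0.014], [0.537, -0.252, 0.014]] [[0.533, -0.157, 0.014], [0.554, -0.203, 0.014], [0.541, -0.255, 0.014]]
bottle caps [[0.555, -0.05, 0.052], [0.558, -0.103, 0.052]] [[0.563, -0.06, 0.052], [0.562, -0.109, 0.052]]
tidy [[0.684, -0.017, 0.03], [0.7, -0.266, 0.03], [0.605, -0.018, 0.03], [0.621, -0.267, 0.03]]
yaw deg 3.574561883802113 0.24896911873944438
looks [[0.471, -0.097, 0.014], [0.448, -0.199, 0.014], [0.492, -0.338, 0.014]]
```

Call:
{"fn": "move_arm", "kwargs": {"moves": [[[0.3,-0.01,-0.05,0,0,0,0.02],[0.3,-0.02,-0.1,0,0,0,0.04],[0.3,-0.03,-0.15,0,0,0,0.05],[0.3,-0.04,-0.2,0,0,0,0.0569],[0.3,-0.05,-0.25,0,0,0,0.0569]]]}}

```text
clock: 0.6
position: [0.1784, 0.3364, 0.231]
tool_rot: [-3.141, 0.0, 2.425]
force: [1.4, 0.7, 0.6]
grip_width: 0.0254
finger_force: 0.0
```

Call:
{"fn": "move_arm", "kwargs": {"moves": [[[0.3,-0.049,0.003,0,0,0,-0.02],[0.3,-0.098,0.006,0,0,0,-0.04],[0.3,-0.147,0.009,0,0,0,-0.06],[0.3,-0.196,0.012,0,0,0,-0.08],[0.3,-0.245,0.015,0,0,0,-0.1]]]}}

```text
clock: 1.1
position: [0.3279, 0.2258, 0.2314]
tool_rot: [3.141, -0.0, 2.969]
force: [0.1, 0.9, -0.3]
grip_width: 0.0256
finger_force: 0.0
```

Call:
{"fn": "move_arm", "kwargs": {"moves": [[[0.3,-0.03,-0.04,0,0,0,-0.01],[0.3,-0.055,-0.083,0,0,0,-0.02],[0.3,-0.08,-0.126,0,0,0,-0.02],[0.3,-0.1,-0.172,0,0,0,-0.02],[0.3,-0.11,-0.22,0,0,0,-0.02]]]}}

```text
clock: 1.6
position: [0.3972, -0.0111, 0.2314]
tool_rot: [-3.142, 0.001, 3.09]
force: [0.6, -0.0, 0.1]
grip_width: 0.0261
finger_force: 0.0
```

Call:
{"fn": "move_arm", "kwargs": {"moves": [[[0.3,0,-0.04,0,0,0,0],[0.3,0,-0.08,0,0,0,0],[0.3,0,-0.12,0,0,0,0],[0.3,0,-0.15,0,0,0,0],[0.3,0,-0.15,0,0,0,0]]]}}

```text
clock: 2.1
position: [0.3881, -0.1622, 0.2313]
tool_rot: [-3.141, -0.0, 3.086]
force: [0.8, 0.7, -0.2]
grip_width: 0.0254
finger_force: 0.0
```

```bash
python3 - <<'E'
from h import *
s=bot.observe();print({k:np.round(s[k],3).tolist() for k in("clock","position","tool_rot","force","qpos","grip_width")})
P=bot.camera_params("wrist");im=bot.grab_frame("wrist");cv2.imwrite("pics/w1.png",im[...,::-1])
np.save("w1.npy",P,allow_pickle=True);print(np.round(-np.array(P["R"]).T@P["t"],3),P["vertical_fov"])
E
```

```text
{'clock': 2.1, 'position': [0.388, -0.162, 0.231], 'tool_rot': [-3.141, -0.0, 3.086], 'force': [0.843, 0.74, -0.184], 'qpos': [-0.151, 0.211, 0.474, 2.123, -0.128, 0.834, 1.915], 'grip_width': 0.025}
[ 0.32  -0.159  0.374] 63.03215800445263
```

View pics/w1.png

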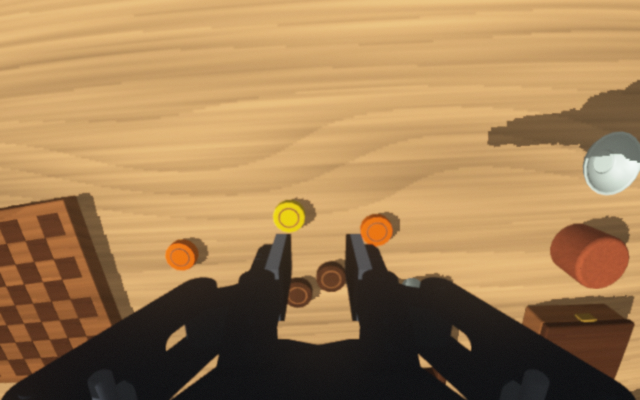

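The wrist view shows counter 1 at (331,275) and counter 2 at (298,291) between the fingers. The yellow (289,217) and orange (377,230) and (181,255) look-alikes sit on the robot's side. I'll compare the counter positions with the other views and move behind counter 2.

```bash
python3 - <<'E'
from h import *
P=np.load("w1.npy",allow_pickle=True).item()
print(np.round(plane(P,[(331,274),(298,290),(289,215),(377,229),(181,254)],.014),3).tolist())
E
```

```text
[[0.524, -0.155, 0.014], [0.544, -0.197, 0.014], [0.444, -0.2, 0.014], [0.467, -0.098, 0.014], [0.487, -0.337, 0.014]]
```

Call:
{"fn": "move_arm", "kwargs": {"moves": [[[0.2,-0.03,-0.01,0.03,0,0,-0.006],[0.2,-0.055,-0.018,0.065,0,0,-0.012],[0.2,-0.08,-0.026,0.1,0,0,-0.0182],[0.2,-0.105,-0.034,0.14,0,0,-0.0182],[0.2,-0.125,-0.037,0.16,0,0,-0.0182]]]}}

```text
clock: 2.65
position: [0.5118, -0.2012, 0.0678]
tool_rot: [3.14, -0.003, -3.078]
force: [-0.8, -0.3, 0.3]
grip_width: 0.0169
finger_force: 0.0
```

Call:
{"fn": "move_arm", "kwargs": {"moves": [[[0.2,0,0,0.01,0,0,0],[0.2,0,0,0.02,0,0,0],[0.2,0,0,0.02,0,0,0]]]}}

```text
clock: 2.95
position: [0.5108, -0.2013, 0.0506]
tool_rot: [3.141, -0.002, -3.078]
force: [-0.8, 0.4, 0.5]
grip_width: 0.0172
finger_force: 0.0
```

Call:
{"fn": "move_arm", "kwargs": {"moves": [[[0.2,0.008,-0.004,0.01,0,0,0],[0.2,0.008,-0.004,0.02,0,0,0],[0.2,0.008,-0.004,0.025,0,0,0]]]}}

```text
clock: 3.25
position: [0.5035, -0.2067, 0.0257]
tool_rot: [3.141, -0.0, -3.079]
force: [1.1, 0.0, -0.5]
grip_width: 0.017
finger_force: 0.0
```

```bash
python3 - <<'E'
from h import *
im=bot.grab_frame("scene")[...,::-1];s=bot.observe();print(np.round(s["position"],4))
S=bot.camera_params("scene");print(proj(S,[[0.503,-0.205,0.014],[0.553,-0.2,0.014]]))
cv2.imwrite("pics/s1.png",cv2.resize(im[200:350,180:390],None,fx=3.8,fy=3.8,interpolation=cv2.INTER_CUBIC))
E
```

```text
[ 0.5035 -0.2066  0.0252]
[[246.0796852  271.39178046]
 [266.87807403 278.68579415]]
```

View pics/s1.png

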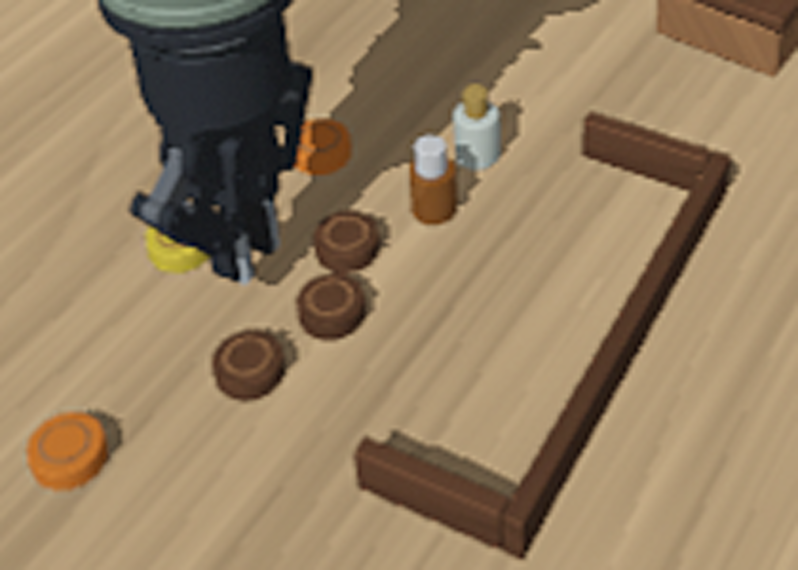

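The crop shows the shut-fork tips just behind counter 2, which is at crop (330,300), or full-frame (267,279), as predicted. The bottles and look-alikes haven't moved. I'll lower the tips and push.

Call:
{"fn": "move_arm", "kwargs": {"moves": [[[0.2,0,0,0.01,0,0,0],[0.2,0,0,0.02,0,0,0],[0.2,-0.01,0.001,0.02,0,0,0],[0.2,-0.025,0.002,0.02,0,0,0],[0.2,-0.04,0.003,0.02,0,0,0]]]}}

```text
clock: 3.8
position: [0.545, -0.201, 0.0063]
tool_rot: [3.141, 0.0, -3.079]
force: [-1.1, -0.6, 0.6]
grip_width: 0.0172
finger_force: 0.0
```

Call:
{"fn": "move_arm", "kwargs": {"moves": [[[0.2,-0.018,0.002,0,0,0,0],[0.2,-0.036,0.005,0,0,0,0],[0.2,-0.054,0.008,0,0,0,0],[0.2,-0.07,0.01,0,0,0,0],[0.2,-0.083,0.01,0,0,0,0]]]}}

```text
clock: 4.3
position: [0.6276, -0.1849, 0.0062]
tool_rot: [3.141, 0.0, -3.077]
force: [-0.2, -0.1, -0.2]
grip_width: 0.0169
finger_force: 0.1
```

Call:
{"fn": "move_arm", "kwargs": {"moves": [[[0.2,-0.006,0,0,0,0,0],[0.2,-0.01,0,0,0,0,0],[0.2,-0.01,0,0,0,0,0],[0.2,0.01,0,0,0,0,0],[0.2,0.01,0,-0.035,0,0,0]]]}}

```text
clock: 4.8
position: [0.6112, -0.1865, 0.0379]
tool_rot: [3.14, -0.008, -3.08]
force: [0.4, 0.1, 0.7]
grip_width: 0.0169
finger_force: 0.0
```

```bash
cat > look.py <<'E'
import sys
from h import *
n=sys.argv[1]
im=bot.grab_frame("scene")[...,::-1];s=bot.observe();print(np.round(s["position"],4),np.round(s["tool_rot"],3))
S=bot.camera_params("scene");h=cv2.cvtColor(im,cv2.COLOR_BGR2HSV)
cv2.imwrite(f"pics/{n}.png",cv2.resize(im[200:350,180:390],None,fx=3.8,fy=3.8,interpolation=cv2.INTER_CUBIC))
E
python3 look.py s2
```

```text
[ 0.6157 -0.1878  0.0457] [-3.141e+00  1.000e-03 -3.080e+00]
```

View pics/s2.png

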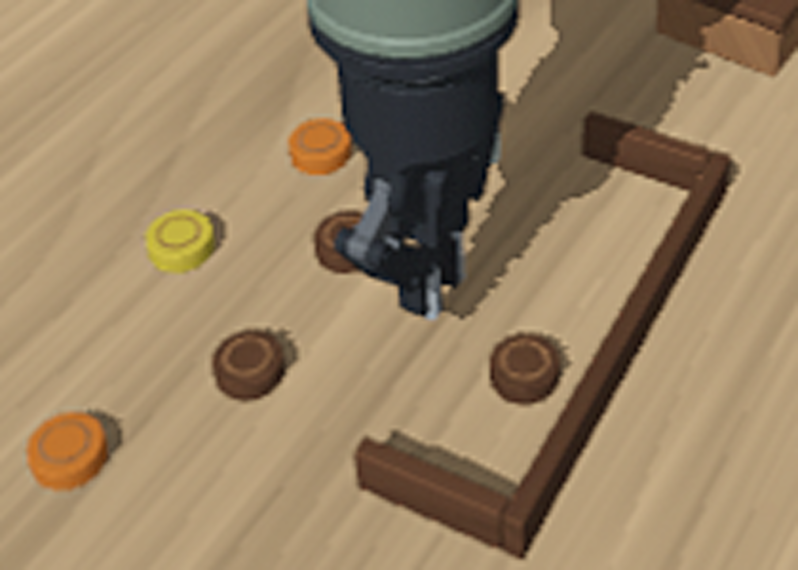

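Counter 2 is inside the tidy at crop (525,365). Next I'll go over counter 3 at crop (249,363), land behind it, and push it in with a slight shift to the left.

Call:
{"fn": "move_arm", "kwargs": {"moves": [[[0.2,0.04,-0.019,0,0,0,0],[0.2,0.08,-0.038,0,0,0,0],[0.2,0.115,-0.055,0,0,0,0],[0.2,0.127,-0.061,0,0,0,0],[0.2,0.127,-0.061,0.015,0,0,0]]]}}

```text
clock: 5.35
position: [0.4924, -0.2575, 0.0277]
tool_rot: [-3.14, 0.002, -3.082]
force: [1.0, -0.5, -0.7]
grip_width: 0.017
finger_force: 0.0
```

Call:
{"fn": "move_arm", "kwargs": {"moves": [[[0.2,0,0,0.01,0,0,0],[0.2,0,0,0.02,0,0,0],[0.2,0,0,0.02,0,0,0]]]}}

```text
clock: 5.65
position: [0.493, -0.2544, 0.0044]
tool_rot: [3.14, -0.002, -3.077]
force: [-0.4, 1.2, 0.3]
grip_width: 0.0166
finger_force: 0.0
```

Call:
{"fn": "move_arm", "kwargs": {"moves": [[[0.2,-0.01,0,0,0,0,0],[0.2,-0.022,0,0,0,0,0],[0.2,-0.036,0.003,0,0,0,0],[0.2,-0.05,0.007,0,0,0,0],[0.2,-0.066,0.011,0,0,0,0]]]}}

```text
clock: 6.15
position: [0.5598, -0.2395, 0.0064]
tool_rot: [3.142, 0.0, -3.078]
force: [-0.8, -0.9, 0.5]
grip_width: 0.0168
finger_force: 0.1
```

Call:
{"fn": "move_arm", "kwargs": {"moves": [[[0.2,-0.016,0.003,0,0,0,0],[0.2,-0.034,0.003,0,0,0,0],[0.2,-0.052,0.003,0,0,0,0],[0.2,-0.067,0.003,0,0,0,0],[0.2,-0.076,0.003,0,0,0,0]]]}}

```text
clock: 6.65
position: [0.6359, -0.2314, 0.0063]
tool_rot: [3.142, 0.001, -3.077]
force: [-0.6, 0.6, 0.7]
grip_width: 0.0173
finger_force: 0.1
```

Call:
{"fn": "move_arm", "kwargs": {"moves": [[[0.2,-0.005,0,0,0,0,0],[0.2,-0.005,0,0,0,0,0],[0.2,0.01,0,0,0,0,0],[0.2,0.02,0,-0.02,0,0,0],[0.2,0.02,0,-0.045,0,0,0]]]}}

```text
clock: 7.15
position: [0.6114, -0.2342, 0.0509]
tool_rot: [3.141, -0.003, -3.08]
force: [0.2, 0.6, 0.8]
grip_width: 0.0175
finger_force: 0.0
```

```bash
python3 look.py s3
```

```text
[ 0.6141 -0.2351  0.0557] [-3.14e+00  2.00e-03 -3.08e+00]
```

View pics/s3.png

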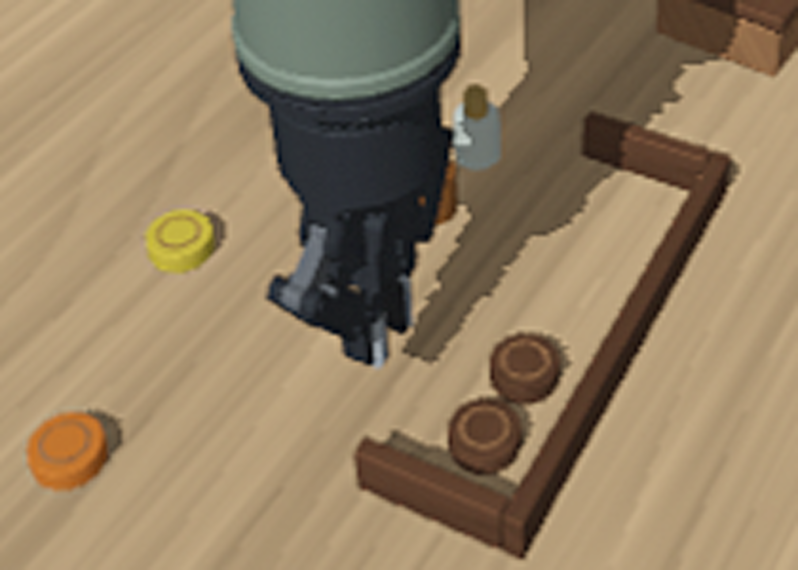

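Counters 2 and 3 are inside, at crop (525,365) and (487,432). Now counter 1.

Call:
{"fn": "move_arm", "kwargs": {"moves": [[[0.2,0.035,0.01,0,0,0,0],[0.2,0.07,0.03,0,0,0,0],[0.2,0.1,0.055,0,0,0,0],[0.2,0.12,0.078,0,0,0,0],[0.2,0.122,0.08,0,0,0,0]]]}}

```text
clock: 7.7
position: [0.4844, -0.1593, 0.0514]
tool_rot: [3.14, -0.002, -3.077]
force: [-0.2, 0.0, 0.8]
grip_width: 0.017
finger_force: 0.0
```

Call:
{"fn": "move_arm", "kwargs": {"moves": [[[0.2,0,0,0.015,0,0,0],[0.2,0,0,0.03,0,0,0],[0.2,0,0,0.042,0,0,0],[0.2,0,0,0.048,0,0,0],[0.2,0,0,0.048,0,0,0]]]}}

```text
clock: 8.2
position: [0.4868, -0.1618, 0.0027]
tool_rot: [3.141, -0.001, -3.079]
force: [-0.6, -0.1, 1.1]
grip_width: 0.0168
finger_force: 0.0
```

Call:
{"fn": "move_arm", "kwargs": {"moves": [[[0.2,-0.01,0,-0.003,0,0,0],[0.2,-0.022,0,-0.003,0,0,0],[0.2,-0.036,0,-0.003,0,0,0],[0.2,-0.05,0,-0.003,0,0,0],[0.2,-0.066,0,-0.003,0,0,0]]]}}

```text
clock: 8.7
position: [0.5549, -0.1572, 0.007]
tool_rot: [-3.141, 0.001, -3.078]
force: [-0.1, -0.1, -1.6]
grip_width: 0.0172
finger_force: 0.1
```

Call:
{"fn": "move_arm", "kwargs": {"moves": [[[0.2,-0.015,0.003,0,0,0,0],[0.2,-0.03,0.007,0,0,0,0],[0.2,-0.045,0.012,0,0,0,0],[0.2,-0.06,0.016,0,0,0,0],[0.2,-0.073,0.019,0,0,0,0]]]}}

```text
clock: 9.2
position: [0.6267, -0.133, 0.0069]
tool_rot: [-3.141, 0.001, -3.077]
force: [-0.8, -0.7, 1.1]
grip_width: 0.017
finger_force: 0.1
```

Call:
{"fn": "move_arm", "kwargs": {"moves": [[[0.2,-0.007,0,0,0,0,0],[0.2,-0.009,0,0,0,0,0],[0.2,-0.009,0,0,0,0,0],[0.2,0.008,0,0,0,0,0],[0.2,0.015,0,-0.02,0,0,0]]]}}

```text
clock: 9.7
position: [0.6067, -0.1352, 0.0245]
tool_rot: [3.141, -0.005, -3.079]
force: [-0.0, 0.2, -0.2]
grip_width: 0.0173
finger_force: 0.0
```

Call:
{"fn": "move_arm", "kwargs": {"moves": [[[0.2,0,0,-0.04,0,0,0],[0.2,0,0,-0.08,0,0,0],[0.2,0.03,-0.03,-0.12,0,0,0],[0.2,0.07,-0.07,-0.15,0,0,0],[0.2,0.11,-0.1,-0.15,0,0,0]]]}}

```text
clock: 10.2
position: [0.5205, -0.2296, 0.1757]
tool_rot: [-3.141, 0.003, -3.078]
force: [1.0, -2.0, 0.2]
grip_width: 0.0172
finger_force: 0.0
```

Call:
{"fn": "move_arm", "kwargs": {"moves": [[[0.2,0.03,-0.03,-0.02,0,0,0],[0.2,0.06,-0.06,-0.04,0,0,0],[0.2,0.08,-0.1,-0.04,0,0,0],[0.2,0.08,-0.1,-0.04,0,0,0]]]}}

```text
clock: 10.6
position: [0.4433, -0.3386, 0.2144]
tool_rot: [-3.139, 0.0, -3.086]
force: [0.3, 1.5, 0.7]
grip_width: 0.0167
finger_force: 0.0
```

```bash
python3 look.py s4; python3 - <<'E'
from h import *
im=bot.grab_frame("top")[...,::-1];cv2.imwrite("pics/t4.png",cv2.resize(im[140:240,335:460],None,fx=6,fy=6,interpolation=cv2.INTER_CUBIC))
E
```

```text
[ 0.4449 -0.3358  0.2137] [-3.141  0.    -3.084]
```

View pics/s4.png

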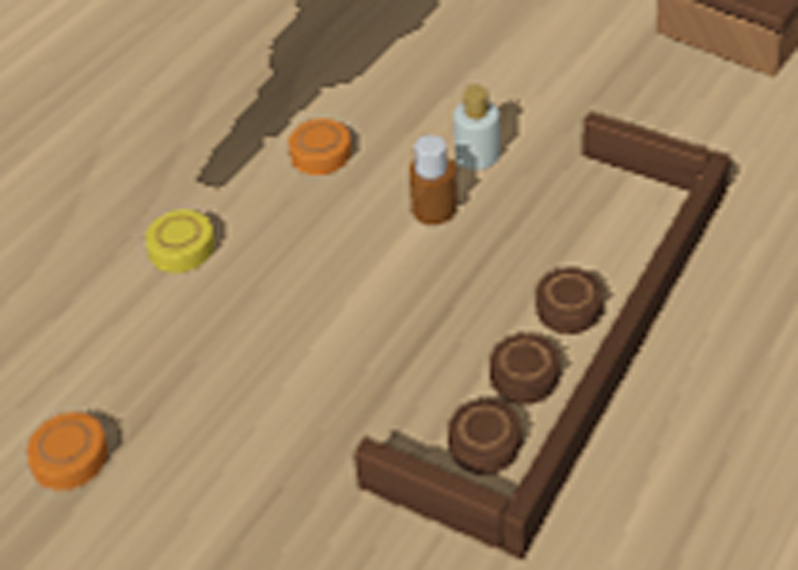

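View pics/t4.png

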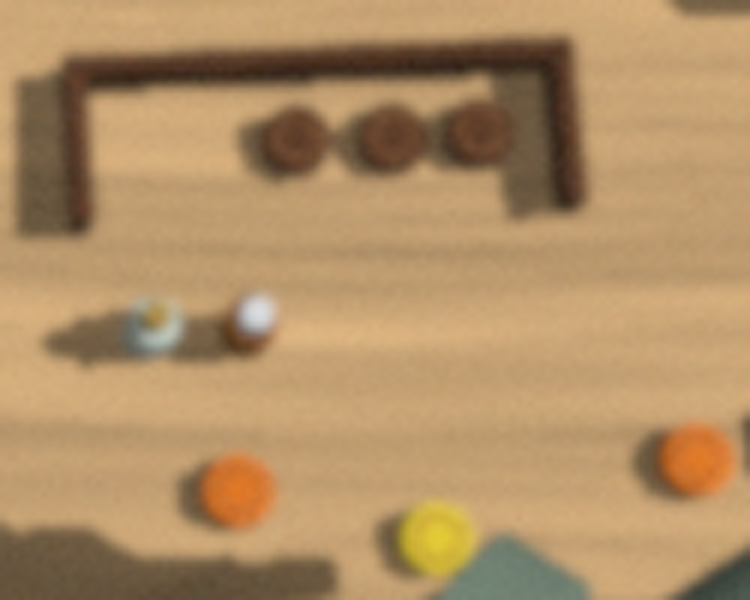

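Both views show the three counters lying flat and well inside the tidy, at top crop (295,140), (390,137) and (478,133). The bottles and look-alikes are where they were, and the arm is clear, so I'm handing in.

```bash
python3 -c "
from workcell import bot
print(bot.job_done())"
```

```text
the job is handed in; nothing more can be done
None
```

All three counters were slid into the tidy and lie flat inside it; in the last views the bottles and look-alikes had not moved, and I handed the job in at about 11 s.

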